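# Press the eye mount's corner to the scale mark

## Task

Check the spring of the robot-eye mount, the tilt mount that carries the white ball: with the fingertips press the round pad on its plate's corner down until its pointer is level with the dark clip on its own scale, without pushing well past it, keep it there for about a second, then let go so that the plate springs back level. Do not touch the white ball, leave the mount with the square camera alone, and do not move or pick up anything lying on the table.

Things in the scene. Friction and masses are not known exactly. Their poses are not given: they have to be found in the camera images.
- eye_mount: Black base of the tilt mount whose plate carries the white ball: 110 (x) x 170 (y) x 12 mm, screwed to the table, does not move. Origin: centre of the underside. Axes: z up; the press pad is near its +x +y corner, the pointer and the upright white scale are at its -y end, and the scale's printed face looks along +x.
- eye_tilt (a joint): Grey plate 84 (x) x 160 (y) x 6 mm tilting on a level hinge along its mount's x axis, 60 mm above the table, which is the plate's underside at rest; it carries the white ball. Value in rad: 0 = level, at rest against its stop, growing as the pad corner is pressed down, up to 0.36 at the far stop. It is pushed back by a spring: on the pad about 2.5 N starts it and about 5 to 7 N holds it at the mark.
- eye_pad_top (a point): Centre of the top face of the black round rubber press pad, 24 mm across and 6 mm high (flat top 18 mm across), on the corner of the plate that carries the ball. In the mount's frame at rest it is 30 mm along +x and 66 mm along +y from the origin, 72 mm above the table. It goes down with the plate: 66 mm from the hinge axis, 8 to 15 mm down at the mark. Space above it is free.
- eye_pointer (a point): Tip of the thin dark steel pointer (4 mm thick) that sticks out of the ball's plate at the -y end, 145 mm from the hinge axis, 62 mm above the table at rest. It RISES as the pad is pressed down, about 2.2 mm for each mm of the pad.
- eye_mark (a point): The mark: middle of the inner end of the dark steel clip (24 mm long, 10 mm high, 12 mm deep) fixed on the outer edge of the white scale of the mount with the ball. It stands at the height that the pointer tip must reach, 17 to 33 mm above the tip's height at rest; does not move. The pointer tip passes 8 mm in front of it (+x) and 1 to 6 mm to the inside (+y). Its z axis is up.
- eye_head (a point): Centre of the white ball, 40 mm across, on an 8 mm high black seat in the middle of the plate; 90 mm above the table, top at 110 mm. To be left untouched.
- cam_mount: Black base of the tilt mount whose plate carries the square camera: 110 (x) x 170 (y) x 12 mm, screwed to the table, does not move. Origin: centre of the underside. Axes: z up; the press pad is near its +x +y corner, the pointer and the upright white scale are at its -y end, and the scale's printed face looks along +x. To be left alone.
- cam_tilt (a joint): Grey plate 84 (x) x 160 (y) x 6 mm tilting on a level hinge along its mount's x axis, 60 mm above the table, which is the plate's underside at rest; it carries a black square camera (30 x 44 x 36 mm high). 0 = level, at rest. Same spring as the other; not to be pressed.
- mouse: Loose black computer mouse, 105 x 60 x 32 mm high. Origin: centre of its underside. Bystander.
- jar: Loose small clear jar with white cap, 48 mm across, 55 mm high. Origin: centre of its underside. Bystander.
- driver: Loose screwdriver with black handle lying on the table. Bystander.

How it is judged (in metres and radians):
On the way, in this order (a step that is already met when the one before it is completed fails the run):
1. the fingers press the pad and hold the pointer tip within 6 mm of the clip's height (z of eye_pointer in the frame of eye_mark between -0.006 and 0.006 m and contact force between eye_press_pad and the fingers above 1 N), for 0.6 s.
2. the pad is let go and the plate is back level (value of joint eye_tilt below 0.025 rad and contact force between eye_press_pad and the arm below 0.1 N and contact force between eye_press_pad and the fingers below 0.1 N), for 0.2 s.
At the end, for the whole second after the job is handed in: both plates are back level (within 0.025 rad) and at rest, the pad is released, and mouse, jar and screwdriver are within 20 mm of where they started (value of joint each of eye_tilt, cam_tilt below 0.025 rad and velocity of joint eye_tilt between -0.05 and 0.05 rad/s and distance of each of mouse, jar, driver from where it was at the start of the episode below 0.02 m); the robot touches nothing.
It fails at once if the pointer is pushed more than 12 mm past the clip's height (z of eye_pointer in the frame of eye_mark above 0.012 m).
It fails at once if the white ball is touched (contact force between eye_ball and the fingers above 0.5 N or contact force between eye_ball and the arm above 0.5 N).
It fails at once if the camera's mount is touched or pressed (value of joint cam_tilt above 0.03 rad or contact force between cam_mount and the fingers above 1 N or contact force between cam_mount and the arm above 1 N).
It fails at once if a bystander is moved more than 20 mm or lifted (distance of any of mouse, jar, driver from where it was at the start of the episode above 0.02 m or height (world z) of any of mouse, jar, driver above 0.03 m).
It also fails if it takes over 48 s, if anything falls off the work surface, if the arm or the gripper's body presses on something with over 40 N, if the wrist force passes 120 N, or if a joint passes its speed limit or range.

## Robot

A 6-joint arm with a two-finger parallel gripper is mounted at the origin on the work surface. World frame = base frame: x ahead of the robot, y to its left, z up, the work surface at z = 0. Lengths are in m, angles in degrees, forces in N, time in s.
With the tool pointing down it reaches from about 0.25 to 0.725 m from the base axis. Payload 9.7 kg.
Tool frame: the origin (TCP) lies between the finger pads; the fingertips stand 19 mm ahead of it and the grasp point (between the pads) is the TCP; z points along the fingers, y is the line along which they close (so a half turn about z gives the same grasp; the last joint's range is limited). The gripper opens to 85 mm and grips with 20 to 120 N. Pads are 22 mm wide; open, the fingers measure 114 mm over their backs; the gripper's body (76 mm by 85 mm) begins 54 mm behind the grasp point. The pads swing forward as they close: fully open they stand 13 mm farther back than shut.
Start: joints at [72.995, 4.979, 10.078, 95.1, 0, 90], TCP at [0.161, 0.526, 0.25] pointing down, gripper open.
Joint ranges: [-179.16, 179.16], [-48.56, 103.87], [-65.8, 70.77], [-126.05, 130.52], [-82.76, 87.17], [-180, 180]. Speed limits (degrees/s): [127.2, 127.2, 147.25, 180, 180, 180].

## Interface

Orientations are given as [roll, pitch, yaw] about the fixed x, y, z axes, in that order (R = Rz(yaw) Ry(pitch) Rx(roll)).
In Python, from workcell import telemetry, camera, calibration, workorder gives the robot as it stands.
- The arm moves only by the tool play_rows, never from a script. Its argument "increments" is a list of rows, each a list of 3 entries, a list of its own where there are three numbers: the shift along the tool's x, y, z in mm, then the turn, a rotation vector about the tool's x, y, z in degrees, then the closure, from 0 (fully open) to 1 (shut). In form: [[[x, y, z], [ax, ay, az], jaw], ...]. A call has 1 to 20 rows; each row is the pose to reach, as a shift and turn from the pose commanded when the call began, along the tool's axes at that moment; what a row does not reach only later rows make up. A row lasts 1/10 s, in which the tool goes at most 50 mm and 8.59 degrees, less where a joint would pass 70% of its speed; a pose out of reach is approached as far as the arm can. A call with a gripper value outside its range is refused whole. The fingers move at their own pace and stop on an object; "grip_force" is the grip in N (left out, the last holds). Time passes only in rows, so rows that repeat a pose let the fingers close. It gives the time, the measured TCP pose, the force, the opening and the grip force at its end, in the units of the state.
- telemetry.get_obs(): the state, without advancing time (a new reading comes with each control period).
- camera(name): name is "scene" or "side" or "wrist"; returns (picture, depth): 420x560x3 uint8, red, green, blue; 420x560 float32, m along the optical axis (not along the pixel's ray), 0 where there is no reading.
- calibration(name): a dict with "vertical_fov" (degrees; the focal length in pixels is half the picture's height over the tangent of half this angle, whatever the lens; pixels are square), "cx", "cy" (the principal point, pixels), "k1" (the pictures are not rectified: a ray, as slopes to the right and down, at radius r is drawn at 1 + k1 r^2 times it, then the intrinsics apply), "rvec" (rotation vector, rad) and "tvec" (3), from world to camera coordinates, as OpenCV has them; the wrist camera has in their place "hand_eye" (4x4, takes a point from camera to tool coordinates, whose origin is the TCP and whose axes are the flange's). Camera axes: x right, y down, z forward; pixel columns grow to the right and rows downward; lengths in m; the calibration is good to about 2 mm. A picture is of the moment at which its call begins: read the wrist's pose just before it. calibration takes no time and is no camera call.
- workorder.job_done(): hands the job in; it is judged then, once.
The state is a dict: "time": time; "q": joint angles; "qd": joint speeds; "joint_efforts": joint torques, N m; "ee_pos": TCP position; "tcp_rot": TCP orientation; "wrist_force": force on the tool from outside, world axes, zero at the start; "torque": the same for the moment, N m; "opening": finger opening in m; "grasp_force": force on a finger pad.
Only numpy, scipy, OpenCV 4.12 (cv2) and the standard library are available. Lean on these libraries where they do the work, as an engineer would, in place of code of your own. Each camera call takes 0.05 s, during which the arm holds its last target. There are 200 camera calls.

## Working session

There is one attempt and no reset: what is moved stays moved. The work goes in short steps, Python scripts to look and compute and a tool call to move; the robot and the scene stay as the last step left them, time stands still between calls to the robot, and variables do not carry over. Pictures are saved under pics/ and viewed, at most 10 in all, crops included, and the job is handed in when it is done.

Besides the shell and the picture viewer there is one more tool, called after "Call:" by a JSON object that holds its "fn" and its "kwargs". play_rows: Moves the arm, as the interface text tells. Its arguments: {"type":"object","properties":{"increments":{"type":"array"},"grip_force":{"type":"number"}},"required":["increments"]}

```bash
mkdir -p pics
cat > h.py <<'E'
import numpy as np, cv2
from workcell import telemetry, camera, calibration, workorder
from scipy.spatial.transform import Rotation as R
def K(c):
    f=210/np.tan(np.radians(c["vertical_fov"]/2)); return f
def pose(c,obs=None):
    if "rvec" in c:
        Rm=cv2.Rodrigues(np.array(c["rvec"],float))[0]; t=np.array(c["tvec"],float).ravel()
        return Rm.T,-Rm.T@t
    T=np.eye(4);T[:3,:3]=R.from_euler('xyz',obs["tcp_rot"],degrees=True).as_matrix();T[:3,3]=obs["ee_pos"]
    M=T@np.array(c["hand_eye"]); return M[:3,:3],M[:3,3]
def slopes(c,uv):
    f=K(c); p=(np.atleast_2d(uv).astype(float)-[c["cx"],c["cy"]])/f; s=p.copy()
    for _ in range(30): s=p/(1+c["k1"]*(s**2).sum(1,keepdims=True))
    return s
def ray(c,uv,obs=None):
    Rm,o=pose(c,obs); s=slopes(c,uv); return o,np.c_[s,np.ones(len(s))]@Rm.T
def onplane(c,uv,z,obs=None):
    o,d=ray(c,uv,obs); return o+d*((z-o[2])/d[:,2])[:,None]
def atdepth(c,uv,dep,obs=None):
    o,d=ray(c,uv,obs); return o+d*np.asarray(dep).reshape(-1,1)
def proj(c,P,obs=None):
    Rm,o=pose(c,obs); p=(np.atleast_2d(P)-o)@Rm; s=p[:,:2]/p[:,2:]
    return s*(1+c["k1"]*(s**2).sum(1,keepdims=True))*K(c)+[c["cx"],c["cy"]]
E
python3 - <<'E'
from h import *
o=telemetry.get_obs();print(o)
for n in ["scene","side","wrist"]:
    im,d=camera(n);np.savez(f"pics/{n}0.npz",im=im,d=d);cv2.imwrite(f"pics/{n}0.png",im[:,:,::-1])
    c=calibration(n);print(n,c["vertical_fov"],c["k1"],pose(c,o))
a=[cv2.imread(f"pics/{n}0.png") for n in ["scene","side"]]
E
```

```text
{'time': 0.0, 'q': array([7.29950830e+01, 5.01023178e+00, 1.00343286e+01, 9.50992472e+01,
       6.53525004e-04, 9.00010322e+01]), 'qd': array([ 0.08038424,  0.14522084, -0.15048098,  0.1624341 ,  0.01304438,
       -0.06049306]), 'joint_efforts': array([-1.12399139e-03, -5.20392931e+01,  4.64800429e+01,  1.64735690e-02,
       -1.38005812e-04,  2.61610791e-05]), 'ee_pos': array([0.16078701, 0.52575962, 0.24959026]), 'tcp_rot': array([-1.79924850e+02, -6.52170542e-04,  1.62994050e+02]), 'wrist_force': array([0.20462385, 0.32796508, 0.32346631]), 'torque': array([ 0.06085008, -0.0297332 ,  0.01421125]), 'grasp_force': 0.0, 'opening': 0.08545307065159795}
scene 42.20943007214771 0.06368522880008466 (array([[-0.79479304,  0.43646405, -0.42166711],
       [ 0.60651967,  0.54731126, -0.5767012 ],
       [-0.02092618, -0.7141075 , -0.69972321]]), array([1.11077865, 0.65438006, 0.8967909 ]))
side 49.98295028046058 -0.14474259662812936 (array([[-9.60000127e-01, -1.43658382e-01,  2.40337317e-01],
       [-2.79999515e-01,  4.93062994e-01, -8.23704532e-01],
       [-1.69376868e-04, -8.58050787e-01, -5.13564814e-01]]), array([0.3824077 , 0.71380035, 0.56102688]))
wrist 64.13832994268157 -0.043293749084974915 (array([[ 2.92619031e-01,  9.24123934e-01,  2.45701156e-01],
       [ 9.56228783e-01, -2.82583230e-01, -7.59817906e-02],
       [-7.85564939e-04,  2.57180235e-01, -9.66363135e-01]]), array([0.09989733, 0.54539449, 0.37379115]))
```

View pics/scene0.png

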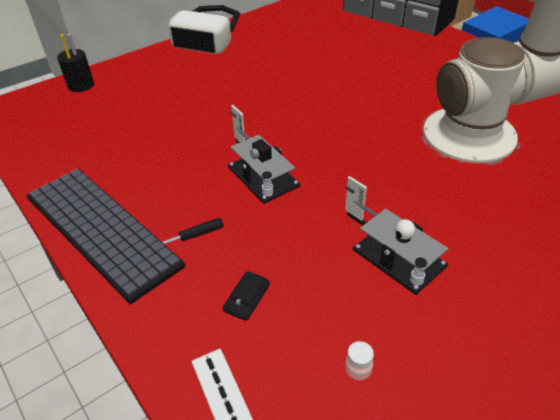

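View pics/side0.png

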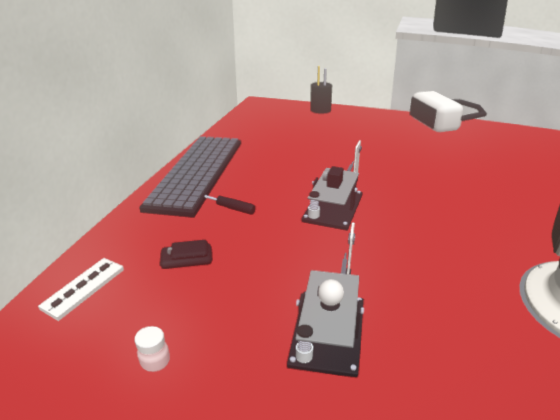

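The scene shows the ball mount: ball at (405,229), black pad at (420,263), scale at (356,198). In the side view the ball is at (331,292), the pad at (305,332) and the scale at (351,250). The jar is at scene (360,360). The camera mount is farther off, so it stays clear.

Run:
```python
from h import *
for n,roi in [("scene",(330,165,130,130)),("side",(270,215,110,160))]:
    z=np.load(f"pics/{n}0.npz");im,d=z["im"],z["d"];c=calibration(n)
    x,y,w,h=roi
    vv,uu=np.mgrid[y:y+h,x:x+w];uv=np.c_[uu.ravel(),vv.ravel()]
    rgb=im[vv,uu].reshape(-1,3).astype(int);P=atdepth(c,uv,d[vv,uu].ravel())
    mx,mn=rgb.max(1),rgb.min(1);ok=d[vv,uu].ravel()>0
    def st(name,m):
        m=m&ok; print(n,name,m.sum(),"med",P[m].mean(0).round(4),"min",np.percentile(P[m],2,axis=0).round(3),"max",np.percentile(P[m],98,axis=0).round(3)) if m.sum()>3 else print(name,0)
    st("plate",(mx-mn<25)&(mn>70)&(mx<150)&(abs(P[:,2]-.066)<.006))
    st("ball",(mx-mn<25)&(mn>130)&(P[:,2]>.08)&(P[:,2]<.115))
    st("base",(mx<60)&(abs(P[:,2]-.012)<.006))
    st("padtop",(mx<70)&(abs(P[:,2]-.072)<.005))
    m=(mx<70)&(abs(P[:,2]-.012)<.006)
    hull=cv2.minAreaRect(onplane(c,uv[m],.012)[:,:2].astype(np.float32));print("baserect",hull)
    cv2.imwrite(f"pics/{n}_crop.png",cv2.resize(im[y:y+h,x:x+w,::-1],None,fx=3.7,fy=3.7,interpolation=cv2.INTER_CUBIC))
a=cv2.imread("pics/scene_crop.png");b=cv2.imread("pics/side_crop.png")
H=590;a=cv2.copyMakeBorder(a,0,max(0,H-a.shape[0]),0,0,0);b=b[:H]
s=np.hstack([a[:H,:390] if 0 else cv2.resize(a,(390,int(a.shape[0]*390/a.shape[1]))),cv2.resize(b,(400,int(b.shape[0]*400/b.shape[1])))[:a.shape[0]*390//a.shape[1]]][:2]) if 0 else a
cv2.imwrite("pics/c1.png",a)
```

```text
scene plate 2068 med [0.4674 0.1877 0.0662] min [0.422 0.049 0.062] max [0.509 0.27  0.07 ]
scene ball 299 med [0.4674 0.1751 0.1034] min [0.453 0.028 0.088] max [0.481 0.211 0.112]
scene base 1416 med [0.4865 0.2001 0.0121] min [0.415 0.062 0.007] max [0.523 0.277 0.016]
scene padtop 176 med [0.4852 0.2284 0.0711] min [0.418 0.184 0.067] max [0.514 0.27  0.076]
baserect ((0.4723162055015564, 0.15591835975646973), (0.10979891568422318, 0.24555125832557678), 6.457401752471924)
side plate 320 med [0.4641 0.214  0.0672] min [0.416 0.069 0.063] max [0.507 0.273 0.071]
side ball 583 med [0.4623 0.1812 0.1019] min [0.447 0.027 0.084] max [0.481 0.211 0.114]
side base 228 med [0.4339 0.2652 0.0124] min [0.407 0.202 0.007] max [0.489 0.279 0.016]
side padtop 13 med [0.4181 0.1996 0.07  ] min [0.415 0.192 0.067] max [0.42  0.203 0.073]
baserect ((0.46147578954696655, 0.21448534727096558), (0.10445202142000198, 0.13067367672920227), 5.612954139709473)
```

View pics/scene_crop.png

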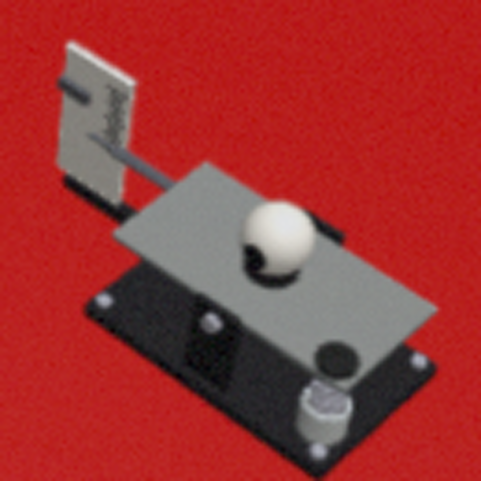

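View pics/side_crop.png

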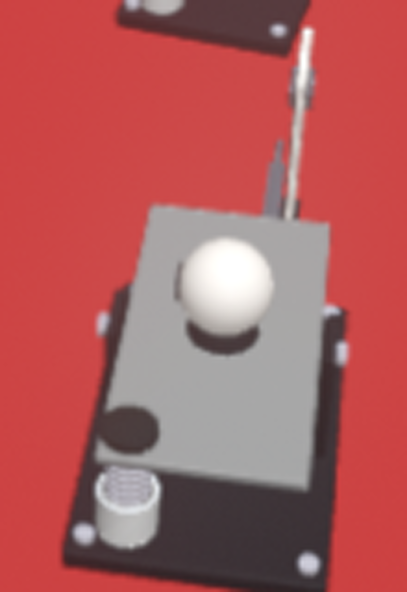

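The scene crop shows the pad centred at crop (336,360), pointer tip at (92,136) and the clip's inner end around (88,98). In the side crop the pad is at (128,429), the clip at (301,87) and the pointer tip at (280,142).

Run:
```python
from h import *
cs,cd=calibration("scene"),calibration("side")
S=lambda p:np.array(p)/3.7+[330-.37,165-.37]; D=lambda p:np.array(p)/3.7+[270-.37,215-.37]
for nm,a,b,z in [("pad",(336,360),(128,429),.072),("tip",(91,135),(280,142),.062),("ball",(278,238),(226,285),.09)]:
    A=onplane(cs,S(a),z)[0];B=onplane(cd,D(b),z)[0];print(nm,A.round(4),B.round(4))
    o1,d1=ray(cs,S(a));o2,d2=ray(cd,D(b))
    t=np.linalg.lstsq(np.c_[d1[0],-d2[0]],o2-o1,rcond=None)[0];print("  tri",((o1+d1[0]*t[0]+o2+d2[0]*t[1])/2).round(4), "gap",np.linalg.norm(o1+d1[0]*t[0]-o2-d2[0]*t[1]).round(4))
PS=onplane(cs,[S(p) for p in [(207,162),(437,310),(113,236)]],.066);PD=onplane(cd,[D(p) for p in [(152,207),(330,222),(308,488),(95,460)]],.066)
print(PS.round(4),PD.round(4))
for v in (PS[1]-PS[0],PD[3]-PD[0],PD[2]-PD[1]): print(np.linalg.norm(v),np.degrees(np.arctan2(v[1],v[0]))-90)
# corner +y-x of plate (scene) etc.
for nm,p in [("cliptopinner",(90,95)),("clipbotinner",(89,105)),("clip centre face",(74,91)),("scale inner top",(134,82)),("scale outer top",(68,42))]:
    uv=S(p); d=np.load("pics/scene0.npz")["d"]; u,v=np.round(uv).astype(int)
    print(nm,atdepth(cs,uv,np.median(d[v:v+1,u:u+1])).round(4))
```

```text
pad [0.4892 0.2612 0.072 ] [0.4883 0.2608 0.072 ]
  tri [0.4885 0.2606 0.0714] gap 0.0006
tip [0.4642 0.0475 0.062 ] [0.4657 0.0438 0.062 ]
  tri [0.4654 0.0485 0.0646] gap 0.0016
ball [0.4623 0.1914 0.09  ] [0.4653 0.1868 0.09  ]
  tri [0.4648 0.1928 0.0941] gap 0.0019
[[0.4302 0.1094 0.066 ]
 [0.4158 0.2676 0.066 ]
 [0.5142 0.1191 0.066 ]] [[0.5139 0.116  0.066 ]
 [0.4317 0.1041 0.066 ]
 [0.4151 0.2665 0.066 ]
 [0.4979 0.2748 0.066 ]]
0.15886290604397307 5.1828699987411255
0.15964750630035415 5.756674921568646
0.163276592623421 5.842155970400668
cliptopinner [[0.4594 0.0389 0.0856]]
clipbotinner [[0.4618 0.0412 0.0805]]
clip centre face [[0.4649 0.0308 0.0862]]
scale inner top [[ 3.597e-01 -1.710e-02  2.000e-04]]
scale outer top [[ 0.3651 -0.0752 -0.0012]]
```

Run:
```python
from h import *
cs,cd=calibration("scene"),calibration("side")
y=np.radians(5.6);Rm=np.array([[np.cos(y),-np.sin(y),0],[np.sin(y),np.cos(y),0],[0,0,1]])
pad=np.array([.4887,.2608,0]);O=pad-Rm@[.03,.066,0];print("O",O)
S=lambda p:np.array(p)/3.7+[330-.37,165-.37]; D=lambda p:np.array(p)/3.7+[270-.37,215-.37]
def onx(c,uv,x):
    o,d=ray(c,uv);o=(o-O)@Rm;d=d[0]@Rm;return (o+d*(x-o[0])/d[0]).round(4)
def ony(c,uv,yy):
    o,d=ray(c,uv);o=(o-O)@Rm;d=d[0]@Rm;return (o+d*(yy-o[1])/d[1]).round(4)
print("tip mount", onx(cs,S((91,135)),-.014), ony(cs,S((91,135)),-.145), ony(cd,D((280,142)),-.145))
for x in(-.016,-.013): print([onx(cs,S(p),x) for p in [(90,96),(89,105),(60,77),(60,88),(74,89)]])
z=np.load("pics/scene0.npz");im=z["im"];d=z["d"]
print(im[183:206,344:368].max(2));print((d[183:206,344:368]*1000).astype(int))
z=np.load("pics/side0.npz");print(z["im"][222:258,344:358].max(2))
```

```text
O [0.46528365 0.1921875  0.        ]
tip mount [-0.014  -0.143   0.0634] [-0.0166 -0.145   0.0603] [-0.0142 -0.145   0.064 ]
[array([-0.016 , -0.1482,  0.0903]), array([-0.016 , -0.1483,  0.0831]), array([-0.016 , -0.1719,  0.0902]), array([-0.016 , -0.1712,  0.0818]), array([-0.016 , -0.1605,  0.0879])]
[array([-0.013 , -0.1459,  0.0938]), array([-0.013 , -0.1459,  0.0865]), array([-0.013 , -0.1695,  0.0936]), array([-0.013 , -0.1688,  0.0852]), array([-0.013 , -0.1582,  0.0913])]
[[185 185 183 156 138 132 130 128 130 131 132 131 144 170 201 208 203 198
  187 183 184 185 184 184]
 [184 183 176 142 134 130 130 132 131 133 132 132 132 136 146 184 207 212
  200 192 185 183 186 182]
 [184 175 145 118 122 126 129 131 131 127 133 131 129 132 133 140 162 200
  211 203 196 186 185 186]
 [182 136  94  94 109 117 126 132 129 132 132 135 133 130 132 131 133 143
  175 203 210 197 183 185]
 [180 120  66  65  93 101 111 124 130 132 130 131 131 132 128 121 129 132
  137 150 199 206 186 183]
 [181 130  79  52  56  76  96 108 116 125 128 132 131 129 117 102 115 123
  129 132 144 159 170 182]
 [182 1
[... 6011 characters left out ...]
5 205 205 201 173 194 199 204 205 205 205 205 205]
 [205 205 205 205 198 176 194 195 202 205 205 205 205 205]
 [205 205 205 203 186 177 195 191 202 205 205 205 205 205]
 [205 205 205 203 187 192 200 192 202 205 205 205 205 205]
 [205 205 205 203 187 197 202 193 202 205 205 205 205 205]
 [204 202 203 202 183 196 201 187 201 205 205 205 205 205]
 [199 187 194 199 170 194 205 192 202 205 205 205 205 205]
 [183 155 169 193 161 195 211 200 203 205 205 205 205 205]
 [165 140 163 193 164 196 207 201 204 205 205 205 205 205]
 [163 140 164 194 168 196 200 203 205 205 205 205 205 205]
 [161 141 175 196 170 194 200 204 205 205 205 205 205 205]
 [156 143 180 197 171 194 198 204 205 205 205 205 205 205]]
```

Run:
```python
from h import *
c=calibration("scene");z=np.load("pics/scene0.npz");d=z["d"]
y=np.radians(5.6);Rm=np.array([[np.cos(y),-np.sin(y),0],[np.sin(y),np.cos(y),0],[0,0,1]]);O=np.array([.46528,.19219,0])
vv,uu=np.mgrid[178:206,342:367];uv=np.c_[uu.ravel(),vv.ravel()]
P=((atdepth(c,uv,d[vv,uu].ravel())-O)@Rm).reshape(28,25,3)*1000
np.set_printoptions(linewidth=200)
print(P[...,0].round().astype(int)[4:24]);
X=P[...,0]; m=(X>-26)&(X<-8)&(P[...,1]<-142)&(P[...,2]>70)
print(np.median(X[14:20,6:11]))
q=P[m];print(m.sum(),q.mean(0),q.min(0),q.max(0))
print((P[...,2]).round().astype(int)[4:24])
```

```text
[[ -99  -98 -101 -102 -103 -108  -20  -21  -22  -24  -19  -22  -21  -19  -20  -24 -125 -129 -128 -131 -133 -132 -135 -139 -139]
 [ -93  -96  -98 -100 -103 -105  -21  -21  -21  -21  -21  -22  -24  -22  -21  -21  -23  -24 -129 -125 -126 -132 -134 -137 -135]
 [ -94  -93  -98  688  -98  -21  -19  -23  -22  -23  -22  -23  -22  -21  -21  -22  -22  -23  -22  -25 -128 -130 -133 -132 -136]
 [ -89  -87  -93  -93  -19  -22  -21  -20  -20  -21  -23  -22  -19  -20  -22  -22  -22  -20  -20  -22  -26 -126 -129 -127 -135]
 [ -84  -87  -92  -17  -18  -18  -19  -18  -22  -23  -21  -24  -21  -20  -23  -21  -23  -21  -22  -21  688  -24  -26 -129 -127]
 [ -85  -85  -90  -17  -17  -18  -19  -21  -22  -21  -21  -20  -20  -22  -20  -21  -22  -20  -20  -21  -21  -21  -23  -23 -126]
 [ -80  -83  -85  -14  -14  -18  -16  -19  -21  -19  -22  -21  -22  -19  -23  -22  -21  -19  -19  -21  -22  -21  -23  -22 -123]
 [ -79  -81  -80  -84  -19  -17  -16  -18  -17  -19  -18  -23  -21  -20  -21  -20  -22  -21  -20  -24  -21  -23  -22  -21 -118]
 [ -76  -79  -79  -80  -83  -19  -17  -17  -17  -17  -17  -18  -21  -23  -20
[... 2975 characters left out ...]
  59  59  62  66  69  68  71  72  73  76  78  80  79  81  85  87  86  89   1  -3]
 [  2   3   1   4  56  57  59  60  61  67  66  66  69  75  73  73  76  77  79  81  84  85  86   1   0]
 [  3   0   2  -1  49  52  55  56  58  60  62  63  69  68  69  74  72  75  77  80  81  82  86   0   0]
 [ -1   0   1   0  49  50  50  53  55  56  63  62  61  64  69  68  72  74  74  76  78  80  80  -1   0]
 [  1  -3   2   2  47  46  50  53  53  56  57  60  60  62  64  65  67  70  69  75  77  77  75   3  -5]
 [ -2  -1   0  -3  37  44  44  51  50  52  53  57  56  58  64  63  65  68  70  70  72  74  72  -1  -1]
 [ -2   0  -2   2  40  42  44  44  47  50  49  52  63  67  58  61  62  64  66  70  68  71  69  -2   1]]
```

Call:
{"fn": "play_rows", "kwargs": {"increments": [[[-10, -4, 0], [0, 0, 0], 1], [[-35, -14, 0], [0, 0, 0], 1], [[-70, -28, 0], [0, 0, 0], 1], [[-110, -44, 0], [0, 0, 0], 1], [[-150, -61, 0], [0, 0, 0], 1], [[-190, -77, 0], [0, 0, 0], 1], [[-230, -93, 0], [0, 0, 0], 1], [[-270, -109, 0], [0, 0, 0], 1], [[-310, -125, 0], [0, 0, 0], 1], [[-345, -139, 0], [0, 0, 0], 1], [[-370, -150, 0], [0, 0, 0], 1], [[-385, -156, 0], [0, 0, 0], 1], [[-391, -158, 0], [0, 0, 0], 1], [[-391, -158, 30], [0, 0, 0], 1], [[-391, -158, 70], [0, 0, 0], 1], [[-391, -158, 100], [0, 0, 0], 1], [[-391, -158, 120], [0, 0, 0], 1], [[-391, -158, 130], [0, 0, 0], 1], [[-391, -158, 130], [0, 0, 0], 1], [[-391, -158, 130], [0, 0, 0], 1]]}}

```text
time: 2.15
ee_pos: [0.4887, 0.261, 0.1214]
tcp_rot: [179.9, 0.0, 163.0]
wrist_force: [0.9, -0.3, 0.9]
opening: 0.0006
grasp_force: 0.0
```

Run:
```python
from h import *
o=telemetry.get_obs();print(o["time"],o["ee_pos"],o["tcp_rot"],o["wrist_force"],o["opening"])
a,_=camera("scene");b,_=camera("side")
f=lambda i:cv2.resize(i[:,:,::-1],None,fx=2.6,fy=2.6,interpolation=cv2.INTER_CUBIC)
cv2.imwrite("pics/hov.png",np.hstack([f(a[130:300,320:470]),f(b[210:380,250:400])]))
```

```text
2.15 [0.48865415 0.2610254  0.12144514] [1.79949591e+02 4.75360772e-02 1.63028725e+02] [ 0.86358275 -0.3249717   0.93167512] 0.0005833613600930825
```

View pics/hov.png

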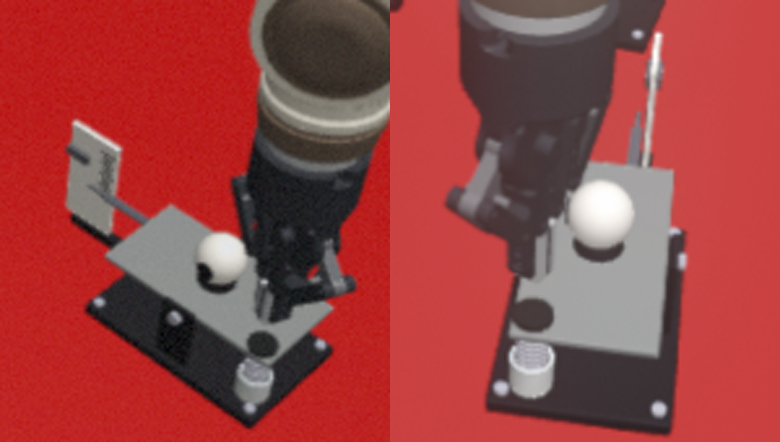

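The fingertips are above the pad: scene crop (265,318), side crop (530,275). The finger linkage points toward the ball, so I'll turn the tool about 67° so it lies along the mount's x axis.

```bash
python3 -c "
from h import *
print(telemetry.get_obs()['q'])"
```

```text
[ 2.80875129e+01  4.84235308e+00 -4.26393541e+00  8.07667800e+01
  2.91716661e-03  4.50755113e+01]
```

Call:
{"fn": "play_rows", "kwargs": {"increments": [[[0, 0, 0], [0, 0, 5], 1], [[0, 0, 0], [0, 0, 13], 1], [[0, 0, 0], [0, 0, 21], 1], [[0, 0, 0], [0, 0, 29], 1], [[0, 0, 0], [0, 0, 37], 1], [[0, 0, 0], [0, 0, 45], 1], [[0, 0, 0], [0, 0, 53], 1], [[0, 0, 0], [0, 0, 60], 1], [[0, 0, 0], [0, 0, 65], 1], [[0, 0, 0], [0, 0, 67], 1], [[0, 0, 0], [0, 0, 67], 1], [[0, 0, 10], [0, 0, 67], 1], [[0, 0, 18], [0, 0, 67], 1], [[0, 0, 22], [0, 0, 67], 1], [[0, 0, 24], [0, 0, 67], 1], [[0, 0, 24], [0, 0, 67], 1], [[0, 0, 24], [0, 0, 67], 1]]}}

```text
time: 3.95
ee_pos: [0.4886, 0.2605, 0.0965]
tcp_rot: [180.0, -0.0, 96.0]
wrist_force: [-0.4, -0.6, 0.6]
opening: -0.0001
grasp_force: 0.0
```

Call:
{"fn": "play_rows", "kwargs": {"increments": [[[0, 0, 2], [0, 0, 0], 1], [[0, 0, 4], [0, 0, 0], 1], [[0, 0, 6], [0, 0, 0], 1], [[0, 0, 8], [0, 0, 0], 1], [[0, 0, 9], [0, 0, 0], 1], [[0, 0, 10], [0, 0, 0], 1], [[0, 0, 11], [0, 0, 0], 1], [[0, 0, 11], [0, 0, 0], 1], [[0, 0, 11], [0, 0, 0], 1]]}}

```text
time: 4.85
ee_pos: [0.4887, 0.2607, 0.0855]
tcp_rot: [180.0, -0.0, 96.0]
wrist_force: [-0.7, 3.4, 4.6]
opening: -0.0001
grasp_force: 2.7
```

```bash
cat > look.py <<'E'
from h import *
import sys
o=telemetry.get_obs();print(o["time"],o["ee_pos"],o["wrist_force"])
a,d=camera("scene")
v=slice(170,225);u=slice(335,390)
cv2.imwrite(sys.argv[1],cv2.resize(a[v,u,::-1],None,fx=10,fy=10,interpolation=cv2.INTER_CUBIC))
np.set_printoptions(linewidth=220)
print(a[184:206,343:368].max(2))
E
python3 look.py pics/p1.png
```

```text
4.85 [0.48871672 0.26074568 0.08554078] [-0.68039676  3.44709636  4.63185238]
[[188 187 184 177 144 137 135 133 133 133 134 134 135 134 137 149 188 210 216 204 192 189 186 187 187]
 [187 187 176 147 120 129 131 135 133 132 133 132 132 135 134 134 144 163 203 214 208 198 189 187 187]
 [188 182 141  98  98 111 119 128 133 133 132 132 134 132 135 134 135 135 143 177 206 213 198 187 187]
 [186 180 124  69  68  95 101 112 123 129 135 133 135 135 135 129 124 130 133 139 153 199 208 188 186]
 [189 182 132  80  53  59  80  97 109 117 126 132 134 134 133 121 103 116 123 133 134 146 162 173 185]
 [188 186 165 134  84  60  61  66  92 102 112 125 129 134 134 132 123  90  97 118 127 136 153 170 182]
 [188 186 184 174 126  80  63  53  53  74  98 109 130 133 131 132 115  92  96 101 109 127 158 183 187]
 [187 186 186 167 138 111  95  68  52  57  66 101 128 134 132 127 113  92  86 100  97 113 164 182 188]
 [188 187 185 167 141 132 127 107  79  64  72 103 131 134 131 119 112  91  84  89 111 133 164 184 187]
 [187 187 186 174 146 134 133 129 111  94 102 117 133 133 134 132 111  89  92  96 128 139 162 1
[... 544 characters left out ...]
 134 135 135 134 135 135 134 127 108  94 100  96  91  98  96 108 153 182 187 188]
 [188 187 185 151 136 132 131 135 134 135 135 134 132 125 106  92  97 102  96 103 125 161 185 186 189]
 [190 187 185 152 137 133 135 132 136 134 135 133 133 132 131 109  92  97 105 107 112 151 179 186 188]
 [188 188 180 147 133 135 135 134 136 132 132 133 131 133 130 113 107  96  96 103 108 112 154 176 185]
 [188 186 166 139 132 133 132 134 133 133 134 135 134 135 127 124 104  79  83  95 103 106 110 142 170]
 [188 186 166 142 134 135 133 133 135 134 137 135 134 132 110  96  90 102  82  82  88  99 102 104 129]
 [188 186 173 141 133 133 133 132 133 135 131 133 136 133 129 106  94 100  93 110 106  93  94 107 104]]
```

View pics/p1.png

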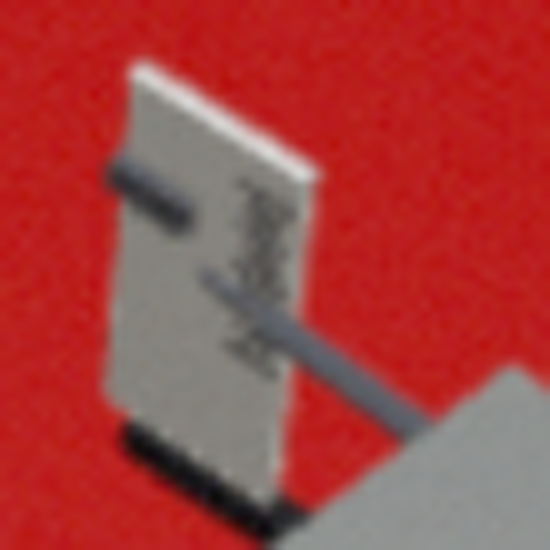

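The pointer tip has risen to scene pixel (355.2,196.8). The clip's inner end is at about (353.6,191.5), so it needs some more.

Run:
```python
from h import *
c=calibration("scene");y=np.radians(5.6);Rm=np.array([[np.cos(y),-np.sin(y),0],[np.sin(y),np.cos(y),0],[0,0,1]]);O=np.array([.46528,.19219,0])
W=lambda P:proj(c,np.atleast_2d(P)@Rm.T+O).round(1)
for th in (0,.08,.096,.11,.13,.15,.17): print(th,"tipz",round(.06+.145*np.sin(th)+.002*np.cos(th),4),W([-.014,-.145*np.cos(th),.06+.145*np.sin(th)+.002*np.cos(th)])[0], "fingertip drop",round(.012-(.012*np.cos(th)-.057*np.sin(th)),4))
for yi in (-.146,-.148,-.150):
  for h in (.081,.084,.087): print(yi,h,W([[-.017,yi,h+.005],[-.017,yi,h-.005],[-.029,yi,h+.005],[-.017,yi-.024,h+.005],[-.017,yi-.024,h-.005]]).tolist())
```

```text
0 tipz 0.062 [353.5 201.1] fingertip drop 0.0
0.08 tipz 0.0736 [354.  197.4] fingertip drop 0.0046
0.096 tipz 0.0759 [354.2 196.7] fingertip drop 0.0055
0.11 tipz 0.0779 [354.3 196.1] fingertip drop 0.0063
0.13 tipz 0.0808 [354.5 195.2] fingertip drop 0.0075
0.15 tipz 0.0836 [354.8 194.3] fingertip drop 0.0087
0.17 tipz 0.0865 [355.  193.5] fingertip drop 0.0098
-0.146 0.081 [[354.9, 192.3], [354.5, 195.6], [358.5, 189.7], [346.7, 187.0], [346.4, 190.4]]
-0.146 0.084 [[355.0, 191.3], [354.6, 194.6], [358.6, 188.7], [346.8, 186.0], [346.5, 189.4]]
-0.146 0.087 [[355.1, 190.3], [354.7, 193.6], [358.7, 187.7], [346.8, 185.0], [346.6, 188.4]]
-0.148 0.081 [[354.2, 191.9], [353.8, 195.2], [357.8, 189.3], [346.0, 186.6], [345.7, 189.9]]
-0.148 0.084 [[354.3, 190.8], [353.9, 194.2], [357.9, 188.3], [346.1, 185.6], [345.8, 188.9]]
-0.148 0.087 [[354.4, 189.8], [354.0, 193.2], [358.0, 187.3], [346.2, 184.6], [345.9, 187.9]]
-0.15 0.081 [[353.5, 191.4], [353.2, 194.8], [357.1, 188.8], [345.3, 186.2], [345.0, 189.5]]
-0.15 0.084 [[353.6, 190.4], [353.3, 193.8], [357.2, 187.8], [345.4, 185.2], [345.1, 188.5]]
-0.15 0.087 [[353.7, 189.4], [353.4, 192.8], [357.4, 186.8], [345.5, 184.2], [345.2, 187.5]]
```

Call:
{"fn": "play_rows", "kwargs": {"increments": [[[0, 0, 1], [0, 0, 0], 1], [[0, 0, 2], [0, 0, 0], 1], [[0, 0, 2.8], [0, 0, 0], 1], [[0, 0, 3.5], [0, 0, 0], 1], [[0, 0, 3.5], [0, 0, 0], 1], [[0, 0, 3.5], [0, 0, 0], 1], [[0, 0, 3.5], [0, 0, 0], 1], [[0, 0, 3.5], [0, 0, 0], 1], [[0, 0, 3.5], [0, 0, 0], 1], [[0, 0, 3.5], [0, 0, 0], 1]]}}

```text
time: 5.9
ee_pos: [0.4887, 0.2609, 0.0822]
tcp_rot: [180.0, -0.1, 96.0]
wrist_force: [-0.0, 4.3, 6.1]
opening: -0.0002
grasp_force: 3.4
```

```bash
python3 look.py pics/p2.png | head -14
```

```text
5.9 [0.48872017 0.2608921  0.08218346] [-0.02119536  4.33248487  6.08210118]
[[187 188 185 178 145 134 136 132 135 136 134 134 134 133 136 147 188 211 214 204 192 188 186 187 187]
 [188 186 176 148 119 125 131 131 133 136 133 133 133 135 133 136 144 163 202 213 207 199 188 185 186]
 [188 183 138  98  99 110 119 128 133 134 132 134 134 134 133 134 134 135 143 177 206 214 200 187 187]
 [187 183 123  69  70  95 102 116 124 131 133 133 133 133 135 129 127 131 135 138 151 200 208 188 187]
 [186 184 134  84  56  58  81  96 110 115 126 133 135 135 132 117 101 117 124 130 133 146 161 174 184]
 [187 186 168 132  87  52  58  69  87 101 112 125 130 131 134 130 121  90  96 119 125 132 155 168 185]
 [188 185 184 174 127  80  58  60  55  78  98 109 127 133 135 131 118  93  95  98 109 127 159 180 186]
 [187 188 185 167 139 113  92  67  56  56  67 101 128 135 132 128 113  92  85  96  96 114 165 184 188]
 [188 187 185 165 143 133 128 105  78  63  71  98 128 134 132 123 107  88  89  89 110 133 162 181 186]
 [189 187 184 174 145 134 134 131 116  98 102 120 127 130 132 129 112  88  92  96 126 142 163 182 187]
 [189 190 185 170 143 132 135 136 131 130 132 130 116 115 127 131 115 103  82 101 123 144 168 184 186]
 [188 189 186 163 138 129 137 135 133 135 133 133 115 105 113 129 112  91  87 104 114 142 167 183 188]
 [189 188 184 160 139 136 132 132 133 134 134 132 133 104 107 127 108  94  89 102 129 151 175 186 187]
```

View pics/p2.png

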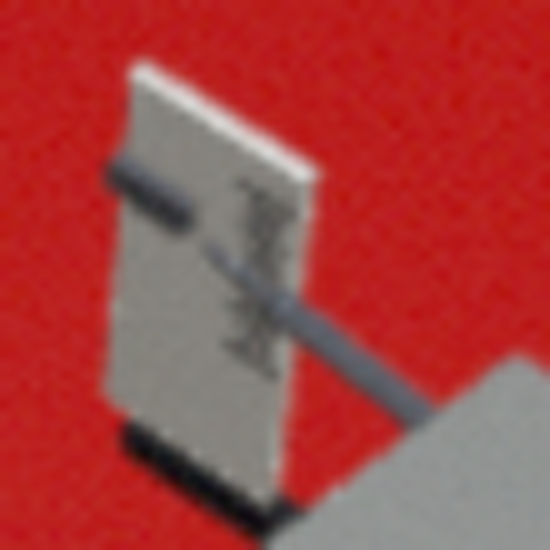

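The tip is now at (355.2,194.0), z ≈ 0.084, which matches the clip's estimated height. I'll hold it a little longer, then release.

Call:
{"fn": "play_rows", "kwargs": {"increments": [[[0, 0, 0], [0, 0, 0], 1], [[0, 0, 0], [0, 0, 0], 1], [[0, 0, 0], [0, 0, 0], 1], [[0, 0, 0], [0, 0, 0], 1], [[0, 0, 0], [0, 0, 0], 1], [[0, 0, 0], [0, 0, 0], 1], [[0, 0, 0], [0, 0, 0], 1], [[0, 0, 0], [0, 0, 0], 1], [[0, 0, -2], [0, 0, 0], 1], [[0, 0, -5], [0, 0, 0], 1], [[0, 0, -8], [0, 0, 0], 1], [[0, 0, -12], [0, 0, 0], 1], [[0, 0, -20], [0, 0, 0], 1], [[0, 0, -35], [0, 0, 0], 1], [[0, 0, -55], [0, 0, 0], 1], [[0, 0, -70], [0, 0, 0], 1], [[0, 0, -80], [0, 0, 0], 1], [[0, 0, -80], [0, 0, 0], 1], [[0, 0, -80], [0, 0, 0], 1], [[0, 0, -80], [0, 0, 0], 1]]}}

```text
time: 7.95
ee_pos: [0.4882, 0.2603, 0.1609]
tcp_rot: [-179.9, 0.0, 96.0]
wrist_force: [0.6, 0.3, -0.0]
opening: 0.0
grasp_force: 0.0
```

```bash
python3 look.py pics/p3.png | tail -7
```

```text
[189 190 185 156 137 135 135 135 135 133 135 133 133 132 130 123  95  86  99  98 110 154 182 188 188]
 [189 191 187 153 137 133 135 133 136 133 132 128 130 130 117 102  88  83  85 112 130 163 184 188 188]
 [189 190 186 154 136 132 134 135 132 135 117 110 112 118 125 110  97  84  89 127 140 164 183 189 189]
 [189 188 181 146 133 135 135 135 132 135 132 105  97 104 111 109 102  86  94 127 143 165 185 189 187]
 [188 188 168 141 135 131 134 133 131 134 135 131 119  98 102 103 100  85  99 106 143 167 184 190 189]
 [188 187 168 140 135 133 136 136 135 134 137 134 133 129 102  90  98 109  96 115 145 170 184 189 187]
 [189 188 171 140 133 133 133 135 133 135 135 135 134 135 130 104  81  99 105 108 113 148 178 186 187]]
```

The tip is back at its rest pixels (row 201), so the plate is level and the pad is released.

```bash
python3 -c "
from workcell import workorder
print(workorder.job_done())"
```

```text
the job is handed in; nothing more can be done
None
```

I pressed the pad until the pointer was level with the clip (about 84 mm by camera estimate), held it for more than a second and let go. The plate sprang back level, and I handed the job in; no verdict came back.

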